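# Clamp a pair of cut tubes in the bench vice

### The arm

A 6-joint arm with a two-finger parallel gripper is mounted at the origin on the work surface. World frame = base frame: x ahead of the robot, y to its left, z up, the work surface at z = 0. Lengths are in m, angles in rad, forces in N, time in s.
With the tool pointing down it reaches from about 0.275 to 0.75 m from the base axis. Payload 10.2 kg.
Tool frame: the origin (TCP) lies midway between the tips of the shut fingers; the grasp point (between the pads) lies 19 mm behind it (env.hold_point_z is the distance from the TCP to the grasp point, in m); x points along the fingers, z is the direction in which the jaws open and shut, and the axes are right-handed (so a half turn about x gives the same grasp; the last joint's range is limited). The gripper opens to 85 mm and grips with 20 to 120 N. Pads are 22 mm wide; open, the fingers measure 114 mm over their backs; the gripper's body (76 mm by 85 mm) begins 54 mm behind the grasp point. The pads swing forward as they close: fully open they stand 13 mm farther back than shut.
Start: joints at [-1.447, 0.313, 1.498, -0, 1.331, -0.223], TCP at [0.178, -0.494, 0.231] pointing down, gripper open.
Joint ranges: [-2.94, 2.94], [-0.97, 2.17], [0.19, 2.56], [-1.23, 4.37], [0.02, 3.11], [-2.88, 2.88]. Speed limits (rad/s): [2.39, 2.39, 3.01, 3.14, 3.14, 3.14].

### API

Orientations are given as a unit quaternion [x, y, z, w].
In Python, from bench import env, kinematics, monitor, eyes, job gives the robot as it stands. The module is installed in compiled form; this text tells all that it offers. Calls block until the motion is done:
- env.reach(position, orientation): joint-space move of the TCP to a pose.
- env.movel(position, velocity=0.15, frame=None, guard=None): straight line of the TCP; frame=None keeps the orientation; velocity is the mean speed in m/s. With guard (N) it stops when the force on the tool has changed by that much, and returns True; else False.
- env.set_joints(angles): joint-space move.
- env.release() and env.close_gripper(effort=None): open the fingers fully, or close them until they stop; effort is the grip in N (None keeps the last).
- env.hold(seconds).
- kinematics.ik(position, orientation): joint angles nearest the present ones, or None.
- monitor.sense(): the state.
- eyes.grab_frame(name): name is "scene" or "top" or "wrist"; returns a dict with "frame" (480x640x3 uint8, red, green, blue), "mtx" (3x3 intrinsics, pixels), "k1" (the pictures are not rectified: a ray, as slopes to the right and down, at radius r is drawn at 1 + k1 r^2 times it, then the intrinsics apply), "view" (4x4, takes a point from world to camera coordinates). Camera axes: x right, y down, z forward; pixel columns grow to the right and rows downward; lengths in m; the calibration is good to about 2 mm. A picture is of the moment at which its call begins. There is no depth.
A pose or a line that the arm cannot do raises env.MotionError and nothing moves.
- job.hand_in(): hands the job in, once; it reports no verdict.
The state is a dict: "clock": time; "joints": joint angles; "qvel": joint speeds; "joint_efforts": joint torques, N m; "position": TCP position; "ee_rot": TCP orientation; "contact_force": force on the tool from outside, world axes, zero at the start; "ft_torque": the same for the moment, N m; "finger_gap": opening from 0.0 (shut) to 1.0 (fully open).
Only numpy, scipy, OpenCV 4.12 (cv2) and the standard library are available. Lean on these libraries where they do the work, as an engineer would, in place of code of your own. Each camera call takes 0.05 s, during which the arm holds its last target.

### The job

Pick up both square steel tubes together in one grasp from the timber rest, keep them side by side, and set them down gently as a pair on the bed of the blue vice, lying between its open jaws and about centred along their length. Let go, then slide the red-handled jaw shut until the two tubes are clamped snugly side by side. Leave the file, sanding block and oil tin alone.

Things in the scene. Friction and masses are not known exactly. Their poses are not given: they have to be found in the camera images.
- tube_a: One of two identical bright steel square tubes, 180 mm long, 25 x 25 mm, hollow, open ends, about 0.25 kg. Origin: its centre; x axis: along its length. Both start parallel on the timber rest, side by side with 1 to 8 mm between them, ends staggered by up to 8 mm, centres 42.5 mm above the table.
- tube_b: The other tube, identical; same axes and origin.
- rest: Fixed timber rest; origin: centre of its underside, on the table. Plywood base 150 (x) x 130 x 6 mm with two bearers along y at x = +-55 mm, 24 mm wide, tops 30 mm above the table. The tubes lie across them along x; the 86 mm between the bearers is free for fingers down to 6 mm above the table.
- vice: Fixed blue bench vice; jaws close along its y, tubes lie along its x. Origin on the table under the middle of the pair when clamped. Base plate 160 mm (x), y from -75 to 195 mm, 12 mm thick. Fixed jaw: two pads at x = +-55 mm, 30 mm wide, face at y = -25 mm, tops 58 mm above the table. The sliding jaw has two like pads on the +y side, joined behind by a fork and cross bar with the red handle.
- vice_bed (a point): Point on the bed level of the vice, 40 mm above its origin, same axes. The bed is two steel rails along y, 30 mm wide, at x = +-55 mm, tops 40 mm above the table; tubes lying on it have their centres 52.5 mm above the table. The 80 mm between the rails is free for fingers down to 27 mm above the table.
- jaw (a joint): Travel of the sliding jaw (m): 0 fully open, grows as it moves in the vice's -y towards the fixed jaw, end 0.055. Gap between the jaws = 0.090 minus this; moving face at vice y = 0.065 minus this. Starts at 0.004 to 0.022 (gap 86 to 68 mm); reads 0.040 when shut on the two tubes side by side (50 mm). About 5 N of friction; stays where it is left.
- jaw_grip (a point): Point inside the upright red handle of the sliding jaw, 80 mm above the table, 95 mm behind the moving face (vice x = 0, y = 0.160 minus the joint value). The handle is a block 34 mm along the vice's x, 18 mm along its y, from 56 to 98 mm above the table; pinch it from above or push its outer (+y) face.
- file: Bystander: flat file lying on the table, 280 mm long, orange handle; origin on the table under the middle. Leave alone.
- sanding_block: Bystander: cork sanding block 110 x 65 x 31 mm; origin at the centre of its underside. Leave alone.
- oil_tin: Bystander: green tin, 64 mm in diameter, 110 mm tall; origin at the centre of its underside. Leave alone.
Mind the look-alikes: they are no part of the job. Leave any brown or pink look-alike of the tube_a alone.

How it is judged:
On the way, in this order (a step that is already met when the one before it is completed fails the run):
1. both tubes are lifted clear of the rest together (centres over 80 mm above the table) (height (world z) of each of tube_a, tube_b above 0.08 m), for 0.2 s.
2. both tubes lie on the bed between the jaws, let go (z of tube_a in the frame of vice between 0.049 and 0.056 m and x of tube_a in the frame of vice between -0.02 and 0.02 m and y of tube_a in the frame of vice between -0.016 and 0.055 m and angle between the x axis of each of tube_a, tube_b and the x axis of vice, either way round below 0.15 rad and z of tube_b in the frame of vice between 0.049 and 0.056 m and x of tube_b in the frame of vice between -0.02 and 0.02 m and y of tube_b in the frame of vice between -0.016 and 0.055 m and contact force between the fingers and tube_a below 0.1 N and contact force between the fingers and tube_b below 0.1 N), for 0.2 s.
At the end, for the whole second after the job is handed in: Both tubes lie at rest on the bed of the vice (centre 49 to 56 mm above the table), along its x axis within 0.04 rad, their centres within 20 mm of the vice's middle along x and within 16 mm of its centre line in y, and the jaw is shut on them (joint over 0.0385) (z of tube_a in the frame of vice between 0.049 and 0.056 m and x of tube_a in the frame of vice between -0.02 and 0.02 m and y of tube_a in the frame of vice between -0.016 and 0.016 m and z of tube_b in the frame of vice between 0.049 and 0.056 m and x of tube_b in the frame of vice between -0.02 and 0.02 m and y of tube_b in the frame of vice between -0.016 and 0.016 m and value of joint jaw above 0.0385 m and linear speed of each of tube_a, tube_b below 0.01 m/s and angle between the x axis of each of tube_a, tube_b and the x axis of vice, either way round below 0.04 rad); the robot touches nothing.
It fails at once if the tubes are separated: centres more than 60 mm apart (distance between tube_a and tube_b above 0.06 m).
It fails at once if a tube is dropped: in the air (centre over 85 mm above the table) with no finger touching it ((height (world z) of tube_a above 0.085 m and contact force between the fingers and tube_a below 0.05 N) or (height (world z) of tube_b above 0.085 m and contact force between the fingers and tube_b below 0.05 N)).
It fails at once if the file, sanding block or oil tin is moved by more than 20 mm (distance of any of file, sanding_block, oil_tin from where it was at the start of the episode above 0.02 m).
It also fails if it takes over 53 s, if anything falls off the work surface, if the arm or the gripper's body presses on something with over 40 N, if the wrist force passes 120 N, or if a joint passes its speed limit or range.

## Working session

There is one attempt and no reset: what is moved stays moved. The work goes in short steps, each a Python script; the robot and the scene stay as the last script left them, time stands still between calls to the robot, and variables do not carry over. Pictures are saved under pics/ and viewed, and the job is handed in when it is done.

```bash
mkdir -p pics; ls
python3 - <<'E'
from bench import env, kinematics, monitor, eyes, job
import cv2,numpy as np
for n in ["top","scene"]:
    f=eyes.grab_frame(n); cv2.imwrite(f"pics/{n}0.png",f["frame"][:,:,::-1]); np.savez(f"{n}0.npz",**f)
    print(n,f["mtx"].tolist(),f["k1"],np.round(f["view"],4).tolist())
s=monitor.sense(); print(s["clock"],s["position"],s["ee_rot"],env.hold_point_z)
E
```

```text
pics
top [[590.499253879158, 0.0, 327.25918273705156], [0.0, 590.499253879158, 228.6232212863588], [0.0, 0.0, 1.0]] -0.02481386528505354 [[0.0172, -0.9998, 0.0029, -0.0579], [-0.995, -0.0174, -0.0983, 0.6085], [0.0983, -0.0012, -0.9952, 1.2409], [0.0, 0.0, 0.0, 1.0]]
scene [[444.94858905577075, 0.0, 311.0321301612411], [0.0, 444.94858905577075, 240.00167225764463], [0.0, 0.0, 1.0]] -0.09682032585696004 [[-0.68, 0.7331, 0.0123, 0.4551], [0.49, 0.467, -0.7361, -0.2115], [-0.5454, -0.4945, -0.6768, 1.3122], [0.0, 0.0, 0.0, 1.0]]
0.1 [ 0.17839982 -0.49350925  0.23079857] [ 0.40654508  0.57904436 -0.40592783  0.57849055] 0.0187
```

View pics/top0.png

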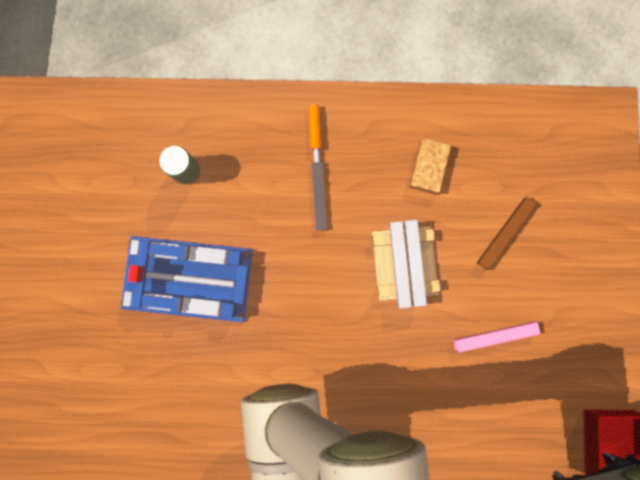

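View pics/scene0.png

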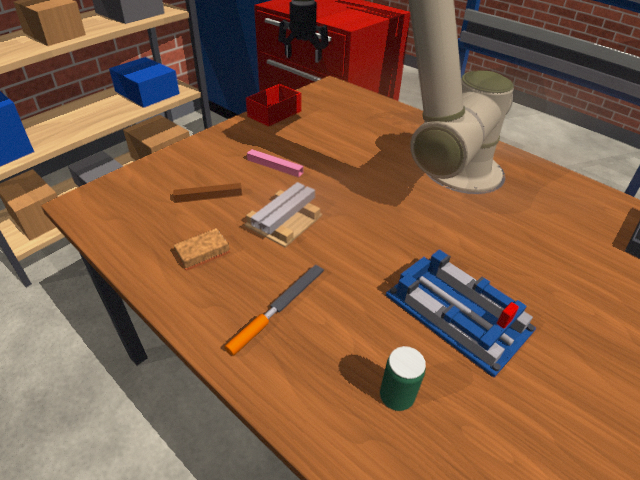

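The two bright steel tubes lie at about (400,264) and (415,263) in the top picture, on the timber rest. The look-alikes are brown at (508,233) and pink at (497,337). The vice is at (188,280) with its red handle at (135,274) and the fixed jaw on the right. I'll enlarge these next.

Run:
```python
import cv2
im=cv2.imread("pics/top0.png")
c=im[210:320,360:450]; cv2.imwrite("pics/rest_c.png",cv2.resize(c,None,fx=5.4,fy=5.4,interpolation=cv2.INTER_CUBIC))
c=im[225:330,110:265]; cv2.imwrite("pics/vice_c.png",cv2.resize(c,None,fx=5,fy=5,interpolation=cv2.INTER_CUBIC))
```

```text
(no output)
```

View pics/rest_c.png

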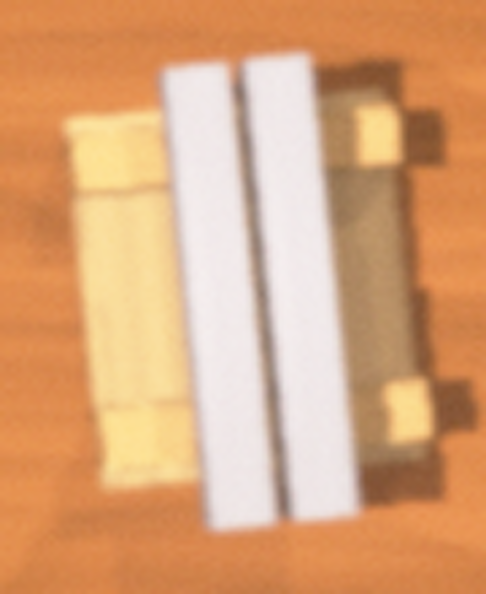

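View pics/vice_c.png

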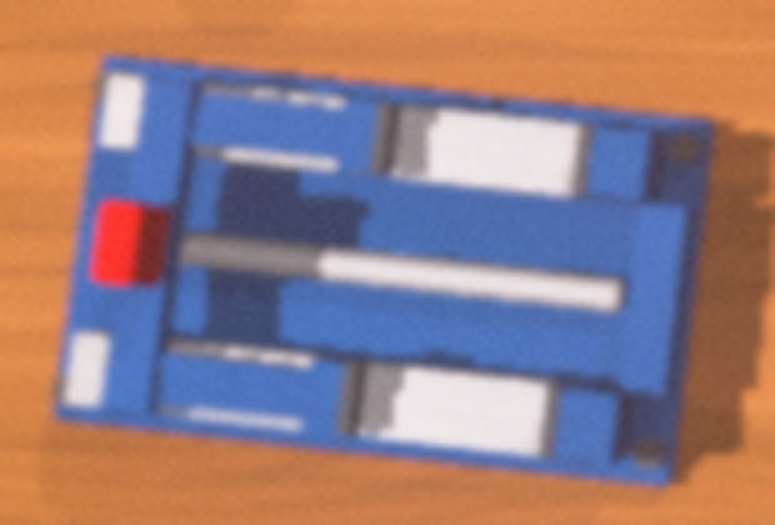

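```bash
cat > h.py <<'E'
import numpy as np, cv2
from scipy.optimize import least_squares
def cam(n):
    f=np.load(n); return dict(f)
def proj(f,P):
    P=np.atleast_2d(P); c=P@f["view"][:3,:3].T+f["view"][:3,3]
    s=c[:,:2]/c[:,2:]; r2=(s**2).sum(1,keepdims=True); s=s*(1+f["k1"]*r2)
    return s@np.array([[f["mtx"][0,0],0],[0,f["mtx"][1,1]]])+f["mtx"][:2,2]
def back(f,uv,z):
    uv=np.atleast_2d(uv).astype(float); s0=(uv-f["mtx"][:2,2])/f["mtx"][0,0]; s=s0.copy()
    for _ in range(10): s=s0/(1+f["k1"]*(s**2).sum(1,keepdims=True))
    R=f["view"][:3,:3]; t=f["view"][:3,3]; C=-R.T@t
    d=np.c_[s,np.ones(len(s))]@R; return C+d*((z-C[2])/d[:,2])[:,None]
def tf(p,L):
    c,s=np.cos(p[2]),np.sin(p[2]); L=np.atleast_2d(L)
    return np.c_[p[0]+c*L[:,0]-s*L[:,1],p[1]+s*L[:,0]+c*L[:,1],L[:,2]]
E
python3 - <<'E'
from h import *
f=cam("top0.npz")
m=lambda a,s,o:(np.array(a,float)+.5)/s-.5+np.array(o)
S=np.array([[1,1],[1,-1],[-1,-1],[-1,1]])
for n,c in [("left",[(163,68),(228,62),(278,524),(209,530)]),("right",[(243,58),(310,52),(360,513),(290,521)])]:
    uv=m(c,5.4,(360,210)); L=np.c_[S*[.09,.0125],np.full(4,.055)]
    w=back(f,uv,.055); print(n,"edges",[np.linalg.norm(w[i]-w[(i+1)%4]).round(4) for i in range(4)])
    r=least_squares(lambda p:(proj(f,tf(p,L))-uv).ravel(),[w[:,0].mean(),w[:,1].mean(),0]); print(r.x.round(4),(r.fun).round(2))
V=m([(103,58),(712,120),(678,485),(57,418)],5,(110,225)); VL=np.array([[.08,.195,.012],[.08,-.075,.012],[-.08,-.075,.012],[-.08,.195,.012]])
w=back(f,V,.012);print([np.linalg.norm(w[i]-w[(i+1)%4]).round(4) for i in range(4)])
r=least_squares(lambda p:(proj(f,tf(p,VL))-V).ravel(),[w[:,0].mean(),.25,0]);print("vice",r.x.round(4),r.fun.round(2))
p=r.x
def loc(uv,z):
    w=back(f,m(uv,5,(110,225)),z)-[p[0],p[1],0]; c,s=np.cos(p[2]),np.sin(p[2]); return np.c_[c*w[:,0]+s*w[:,1],-s*w[:,0]+c*w[:,1]].round(4).tolist()
print("handle top corners",loc([(103,200),(142,203),(130,285),(92,281)],.098))
print("fixed face",loc([(583,125),(577,197),(552,382),(546,457)],.058))
print("mov face",loc([(380,103),(372,168),(349,362),(342,432)],.058))
E
```

```text
left edges [np.float64(0.0256), np.float64(0.1803), np.float64(0.0268), np.float64(0.1801)]
[ 0.5348 -0.2017  0.1092] [ 0.15  0.03 -0.13  0.07 -0.44 -0.05  0.43 -0.04]
right edges [np.float64(0.0264), np.float64(0.1801), np.float64(0.0273), np.float64(0.1806)]
[ 0.5392 -0.2333  0.1082] [ 0.33  0.06 -0.33  0.11 -0.53  0.11  0.53 -0.27]
[np.float64(0.268), np.float64(0.1578), np.float64(0.2704), np.float64(0.1568)]
vice [ 0.4925  0.195  -0.0818] [ 0.   -0.53  0.92 -0.66 -0.5   0.23 -0.41  0.93]
handle top corners [[0.017, 0.1581], [0.0174, 0.1421], [-0.016, 0.1427], [-0.0159, 0.1583]]
fixed face [[0.0685, -0.0255], [0.0383, -0.0265], [-0.0392, -0.025], [-0.0702, -0.0261]]
mov face [[0.0692, 0.0605], [0.0418, 0.0605], [-0.0394, 0.0603], [-0.0685, 0.0596]]
```

Tube readings agree with the 180 x 25 mm sizes, and the gap comes out at about 7 mm. The vice fit is within 1 px and the jaw reads about 0.01. I'll check the finger space in the vice with one scene crop, and check the IK.

```bash
cat >> h.py <<'E'
from scipy.spatial.transform import Rotation as R_
VICE=np.array([.4925,.1945,-.0818])
def quat(yaw,flip=0):
    z=np.array([-np.sin(yaw),np.cos(yaw),0])*(-1 if flip else 1); x=np.array([0,0,-1.]); y=np.cross(z,x)
    return R_.from_matrix(np.c_[x,y,z]).as_quat()
def vp(x,y,z): return tf(VICE,[[x,y,z]])[0]
E
python3 - <<'E'
import cv2
from h import *
from bench import env,kinematics
im=cv2.imread("pics/scene0.png")
c=im[240:380,375:545]; cv2.imwrite("pics/vice_s.png",cv2.resize(c,None,fx=4.2,fy=4.2,interpolation=cv2.INTER_CUBIC))
for n,p,y in [("rest",[.537,-.2175,.021],.1087),("vice",vp(0,.016,.031),-.0818),("handle",vp(0,.15,.066),-.0818),("handle",vp(0,.15,.2),-.0818)]:
    for fl in (0,1):
        q=kinematics.ik(p,quat(y,fl)); print(n,fl,None if q is None else np.round(q,3))
E
```

```text
rest 0 [-0.587  0.67   1.543 -0.     0.929 -2.266]
rest 1 [-0.587  0.67   1.543 -0.     0.929  0.875]
vice 0 [ 0.184  0.581  1.675 -0.     0.885 -1.305]
vice 1 [ 0.184  0.581  1.675 -0.     0.885  1.837]
handle 0 [ 0.407  0.663  1.411 -0.     1.068 -1.082]
handle 1 [ 0.407  0.663  1.411 -0.     1.068  2.059]
handle 0 [ 0.407  0.526  1.266 -0.     1.349 -1.082]
handle 1 [ 0.407  0.526  1.266 -0.     1.349  2.059]
```

View pics/vice_s.png

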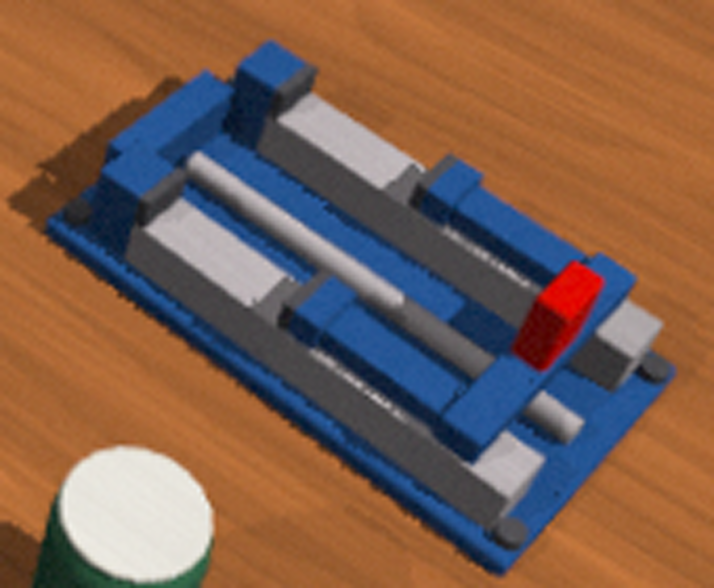

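The crop shows that the middle between the rails is free, and the fixed-jaw bridge at (170,110) sits well back. Next I grasp.

Run:
```python
from h import *
from bench import env,kinematics,monitor,eyes
env.reach([.537,-.2175,.17],quat(.1087,1)); print(monitor.sense()["clock"])
f=eyes.grab_frame("wrist"); cv2.imwrite("pics/w1.png",f["frame"][:,:,::-1]); np.savez("w1.npz",**f)
s=monitor.sense(); print(s["clock"],s["position"],s["contact_force"])
```

```text
1.775
1.825 [ 0.53665912 -0.21842517  0.1701663 ] [ 0.3460453   0.244889   -0.22931425]
```

View pics/w1.png

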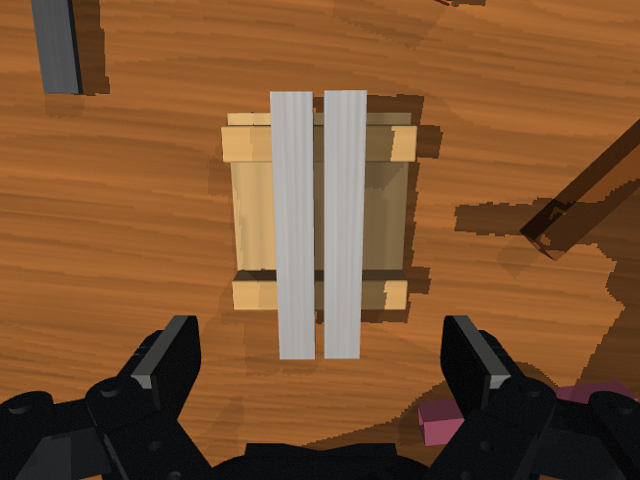

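The wrist view shows the pair centred between the open fingers, at columns 319 against 321, and square to them. I'll verify with the calibration, then grasp.

Run:
```python
from h import *
from bench import env,kinematics,monitor,eyes
w=back(cam("w1.npz"),[(270,92),(367,90),(278,359),(360,359)],.055); print(w.round(4).tolist(),w.mean(0).round(4))
d=w[:2].mean(0)-w[2:].mean(0); print("yaw",np.arctan2(d[1],d[0]),np.linalg.norm(d))
if np.linalg.norm(w.mean(0)[:2]-[.537,-.2175])<.006:
    q=quat(.1087,1)
    print(env.movel([.537,-.2175,.07],velocity=.15)); print("guard",env.movel([.537,-.2175,.021],velocity=.06,guard=8))
    env.close_gripper(80); env.hold(.3)
    s=monitor.sense(); print(s["clock"],s["position"],s["contact_force"],s["finger_gap"])
    f=eyes.grab_frame("wrist"); cv2.imwrite("pics/w2.png",f["frame"][:,:,::-1])
```

```text
[[0.6207, -0.18, 0.055], [0.6278, -0.2359, 0.055], [0.4436, -0.1984, 0.055], [0.4498, -0.2561, 0.055]] [ 0.5355 -0.2176  0.055 ]
yaw 0.1080745594381246 0.17859416229892333
False
guard False
4.3333 [ 0.53736586 -0.21768567  0.02182473] [-0.55243419 -0.17558195  6.85385429] 0.5791172331647164
```

```bash
sleep 1
```

```text
(no output)
```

View pics/w2.png

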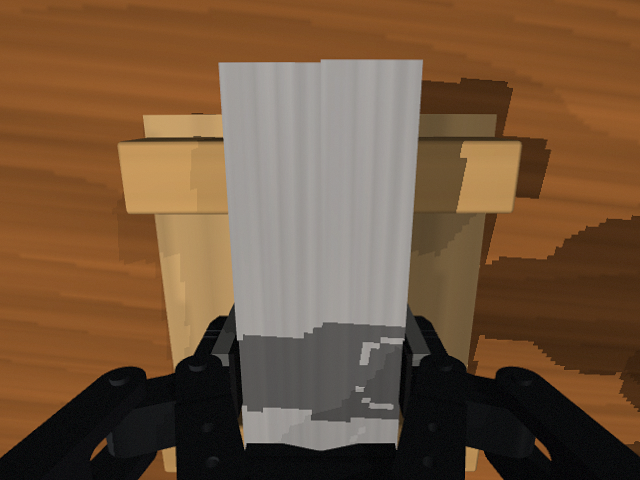

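Both tubes are pinched flush (finger gap 0.58, about 49 mm). Next I lift and carry them above the vice.

Run:
```python
from h import *
from bench import env,kinematics,monitor,eyes
env.movel([.537,-.2175,.17],velocity=.1); env.hold(.2)
s=monitor.sense(); print(s["clock"],s["position"],s["contact_force"],s["ft_torque"],s["finger_gap"])
env.movel(vp(0,.016,.17),velocity=.18,frame=quat(-.0818,1)); env.hold(.2)
s=monitor.sense(); print(s["clock"],s["position"],s["contact_force"],s["ft_torque"],s["finger_gap"])
for n in ("wrist","scene"):
    f=eyes.grab_frame(n); cv2.imwrite(f"pics/{n}3.png",f["frame"][:,:,::-1]); np.savez(n+"3.npz",**f)
```

```text
6.225 [ 0.53692703 -0.21745865  0.16973033] [ 0.05777936 -0.02263599 -5.45550106] [ 0.02726709 -0.00181338 -0.0022416 ] 0.5714029951076409
8.9667 [0.49386633 0.21020115 0.17000578] [ 0.41286814  0.16650089 -4.15220861] [-0.01054998 -0.00464706  0.0008035 ] 0.571670126255266
```

```bash
sleep 1
```

```text
(no output)
```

View pics/wrist3.png

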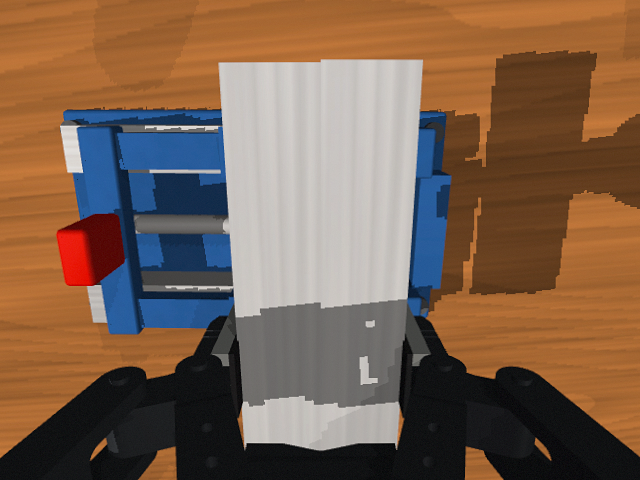

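View pics/scene3.png

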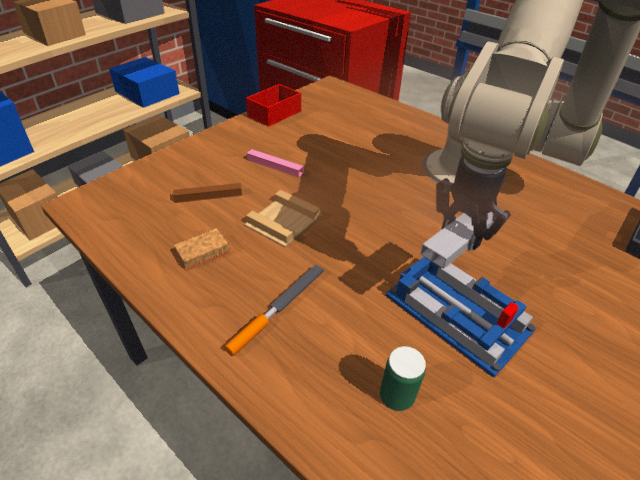

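The tubes are unmoved in the grip, aligned with the vice. One check of the vice pose in this closer view, then I lower under guard.

Run:
```python
from h import *
from bench import env,kinematics,monitor,eyes
f=cam("wrist3.npz"); p=VICE
print("plate corner pred px",proj(f,[vp(.08,.195,.012)]).round(), "seen (64,110); handle top outer:",proj(f,[vp(-.017,.159,.098),vp(.017,.159,.098)]).round().tolist(),"fixed bridge/jaw top:",proj(f,[vp(.07,-.025,.058),vp(.07,-.045,.058)]).round().tolist())
env.movel(vp(0,.016,.075),velocity=.12)
g=env.movel(vp(0,.016,.031),velocity=.03,guard=6); s=monitor.sense(); print("guard",g,s["clock"],s["position"],s["contact_force"])
for n in ("wrist","scene"):
    f=eyes.grab_frame(n); cv2.imwrite(f"pics/{n}4.png",f["frame"][:,:,::-1]); np.savez(n+"4.npz",**f)
```

```text
plate corner pred px [[ 61. 109.]] seen (64,110); handle top outer: [[65.0, 288.0], [53.0, 229.0]] fixed bridge/jaw top: [[390.0, 124.0], [424.0, 124.0]]
guard True 11.3667 [0.49375353 0.21044881 0.03181604] [ 0.10794041 -0.58023525  6.10706582]
```

```bash
sleep 1
```

```text
(no output)
```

View pics/wrist4.png

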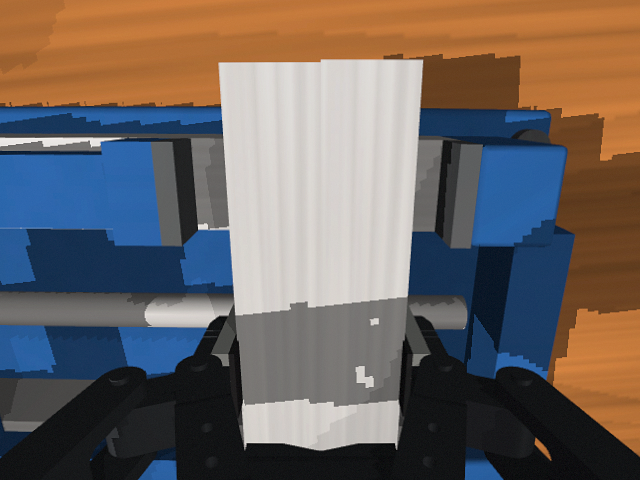

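Contact came at the predicted height (z 0.0318). The pair sits between both jaw faces, columns 195 and 440, with clear space on each side. I release, retreat and look.

Run:
```python
from h import *
from bench import env,kinematics,monitor,eyes
env.release(); env.hold(.4)
s=monitor.sense(); print(s["clock"],s["contact_force"],s["finger_gap"])
env.movel(vp(0,.016,.17),velocity=.15)
env.reach(vp(0,.150,.17),quat(-.0818,1)); env.hold(.2)
s=monitor.sense(); print(s["clock"],s["position"])
for n in ("wrist","scene"):
    f=eyes.grab_frame(n); cv2.imwrite(f"pics/{n}5.png",f["frame"][:,:,::-1]); np.savez(n+"5.npz",**f)
```

```text
12.325 [-0.71523282  0.11320421 -0.35573621] 0.9941527302262169
14.2083 [0.50502068 0.34304323 0.17001343]
```

```bash
python3 -c "
import cv2
im=cv2.imread('pics/scene5.png');cv2.imwrite('pics/scene5c.png',cv2.resize(im[200:380,370:570],None,fx=3.3,fy=3.3,interpolation=cv2.INTER_CUBIC))"
```

```text
(no output)
```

View pics/wrist5.png

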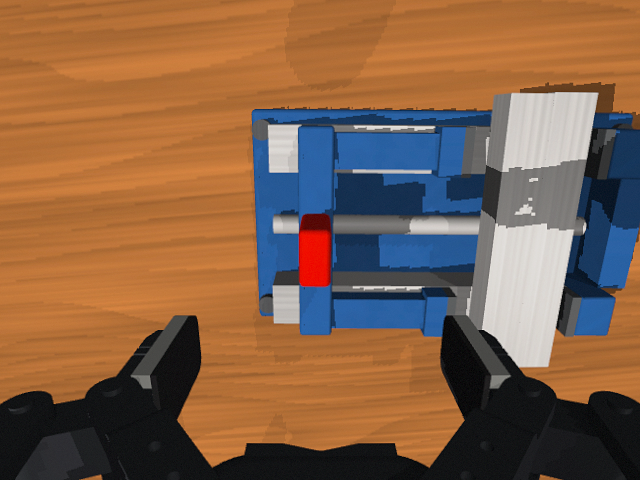

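View pics/scene5c.png

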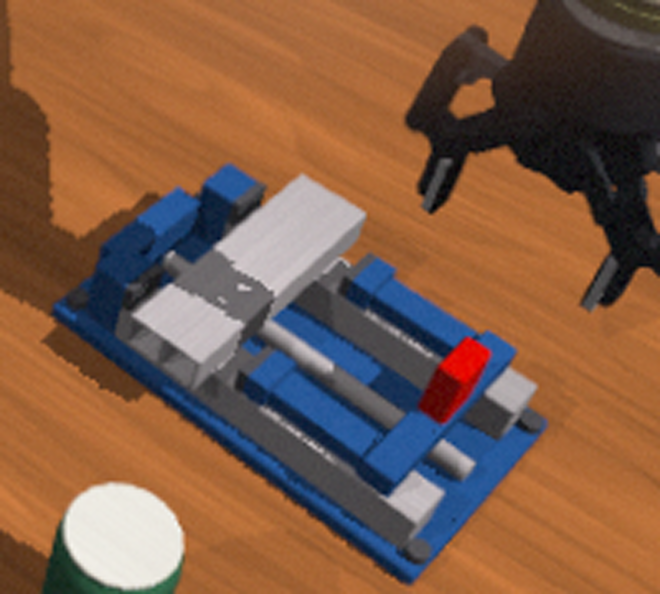

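The pair lies flat on the bed, side by side, and is let go. Handle top is at about (300–330, 216–285). I measure, then pinch it.

Run:
```python
from h import *
from bench import env,kinematics,monitor,eyes
f=cam("wrist5.npz")
def loc(uv,z):
    w=back(f,uv,z); d=w-[VICE[0],VICE[1],0]; c,s=np.cos(VICE[2]),np.sin(VICE[2]); return np.c_[c*d[:,0]+s*d[:,1],-s*d[:,0]+c*d[:,1]]
h=loc([(303,216),(330,216),(328,285),(300,285)],.098); print(h.round(4).tolist(),h.mean(0))
print("tube right edge",loc([(597,93),(549,366)],.065).round(4).tolist())
hy=h[:,1].mean()
if .135<hy<.158:
    env.movel(vp(0,hy,.11),velocity=.15); print(env.movel(vp(0,hy,.066),velocity=.06,guard=8))
    env.close_gripper(40); env.hold(.2)
    s=monitor.sense(); print(s["clock"],s["position"],s["contact_force"],s["finger_gap"])
    fr=eyes.grab_frame("scene"); cv2.imwrite("pics/scene6.png",cv2.resize(fr["frame"][200:380,370:570,::-1],None,fx=3,fy=3))
```

```text
[[0.0244, 0.1581], [0.0244, 0.1439], [-0.0149, 0.1448], [-0.0148, 0.1603]] [0.0047647  0.15176123]
tube right edge [[0.0876, -0.0075], [-0.0902, -0.0087]]
False
16.5667 [0.50491114 0.34583201 0.0661718 ] [-1.87656714  1.41562546  2.30397572] 0.20665466950626132
```

```bash
sleep 1
```

```text
(no output)
```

View pics/scene6.png

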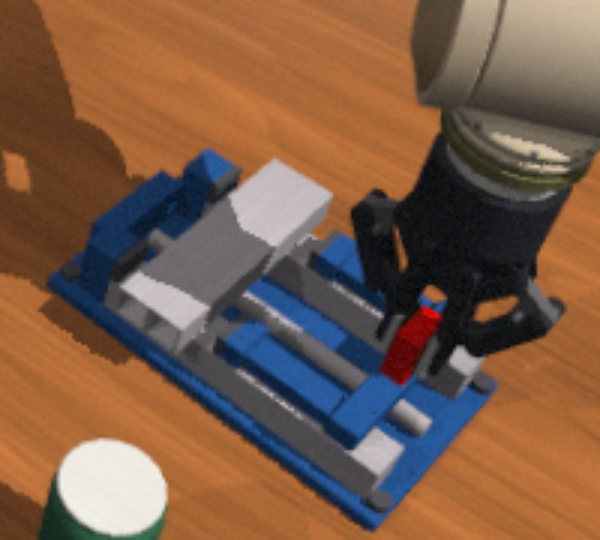

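The handle is pinched (0.207, about 17.6 mm). I slide it shut under guard.

Run:
```python
from h import *
from bench import env,kinematics,monitor,eyes
y0=-np.sin(VICE[2])*0
def vy():
    d=np.array(monitor.sense()["position"])[:2]-VICE[:2]; return -np.sin(VICE[2])*d[0]+np.cos(VICE[2])*d[1]
print(vy()); g=env.movel(vp(0,.112,.066),velocity=.025,guard=28)
s=monitor.sense(); print(g,s["clock"],vy(),s["contact_force"])
for n in ("scene","top"):
    fr=eyes.grab_frame(n); np.savez(n+"7.npz",**fr); im=fr["frame"][:,:,::-1]
    im=im[200:380,370:570] if n=="scene" else im[225:330,110:265]
    cv2.imwrite(f"pics/{n}7.png",cv2.resize(im,None,fx=3.2 if n=="scene" else 5,fy=3.2 if n=="scene" else 5,interpolation=cv2.INTER_CUBIC))
```

```text
0.15184797902962976
True 17.775 0.12311154383382986 [0.41221929 2.90401109 3.38488981]
```

```bash
sleep 1
```

```text
(no output)
```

View pics/scene7.png

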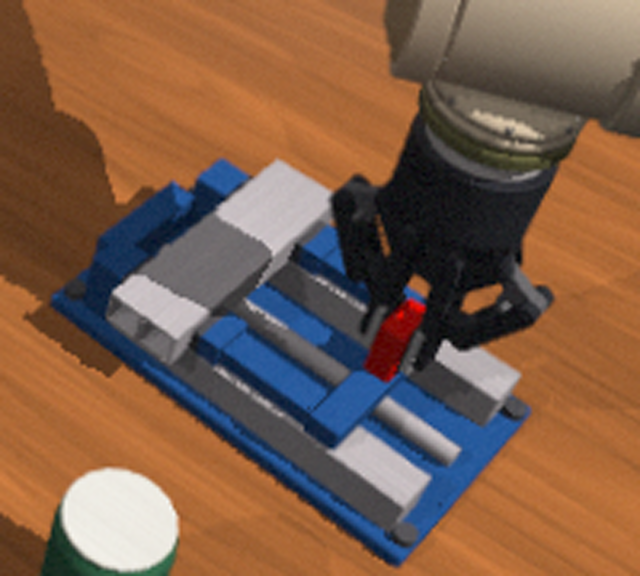

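It stopped on an impact with the force relaxed afterwards. I press again, slowly, to confirm it is seated.

Run:
```python
from h import *
from bench import env,kinematics,monitor,eyes
def vy():
    d=np.array(monitor.sense()["position"])[:2]-VICE[:2]; return -np.sin(VICE[2])*d[0]+np.cos(VICE[2])*d[1]
for k in range(2):
    g=env.movel(vp(0,vy()-.006,.066),velocity=.01,guard=35)
    s=monitor.sense(); print(g,s["clock"],vy(),s["contact_force"],s["finger_gap"])
for n in ("scene","top"):
    fr=eyes.grab_frame(n); np.savez(n+"7.npz",**fr); im=fr["frame"][:,:,::-1]
    im=im[200:380,370:570] if n=="scene" else im[225:330,110:265]
    cv2.imwrite(f"pics/{n}8.png",cv2.resize(im,None,fx=3.2 if n=="scene" else 5,fy=3.2 if n=="scene" else 5,interpolation=cv2.INTER_CUBIC))
```

```text
True 18.3583 0.12326646299556793 [2.13940092 4.31674275 3.56977648] 0.20428565701010912
True 18.8583 0.12345435447234147 [2.01533527 6.33821543 2.09480741] 0.20194422142330262
```

```bash
sleep 1
```

```text
(no output)
```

View pics/scene8.png

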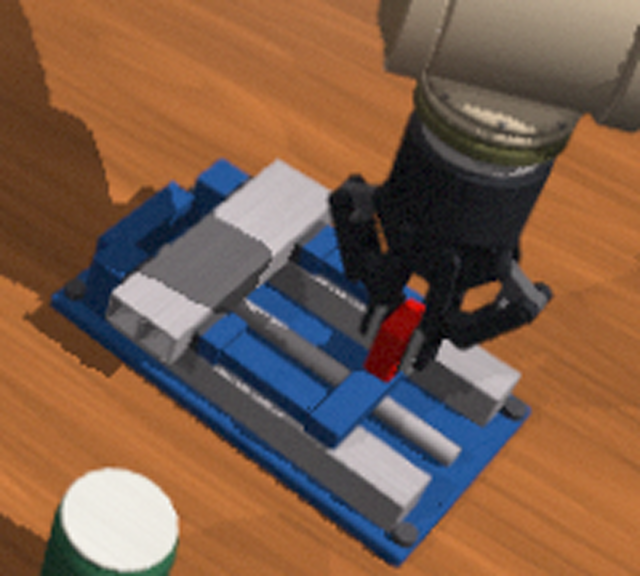

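View pics/top8.png

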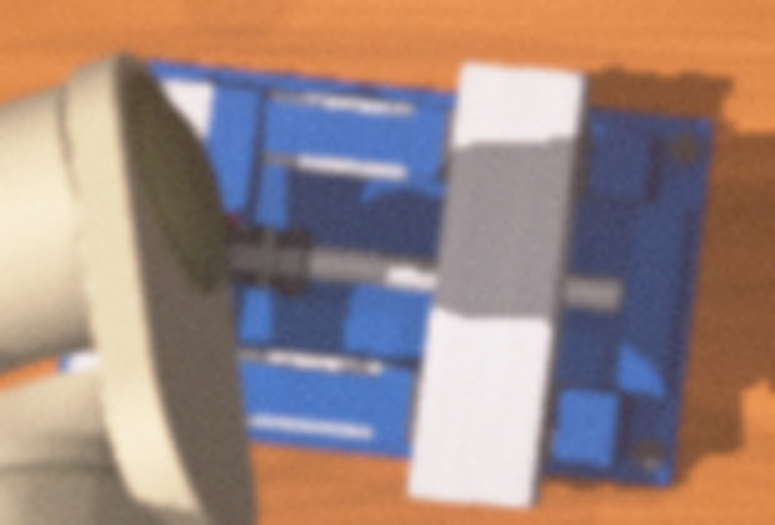

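Pressing twice more with 35 N gave no further travel, so the jaw is seated. I release, back off and look.

Run:
```python
from h import *
from bench import env,kinematics,monitor,eyes
env.release(); env.hold(.2)
p=np.array(monitor.sense()["position"]); env.movel([p[0],p[1],.20],velocity=.12)
env.reach(vp(-.02,.06,.25),quat(-.0818,1)); env.hold(.2); s=monitor.sense(); print(s["clock"],s["contact_force"])
fr=eyes.grab_frame("wrist"); np.savez("wrist9.npz",**fr); cv2.imwrite("pics/wrist9.png",fr["frame"][:,:,::-1])
fr=eyes.grab_frame("scene"); cv2.imwrite("pics/scene9.png",fr["frame"][:,:,::-1])
```

```text
21.7167 [ 0.01008135  0.23618626 -1.4963611 ]
```

```bash
sleep 1
```

```text
(no output)
```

View pics/wrist9.png

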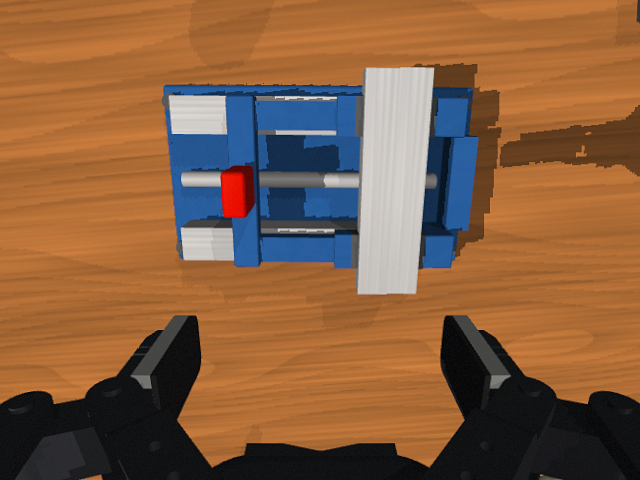

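View pics/scene9.png

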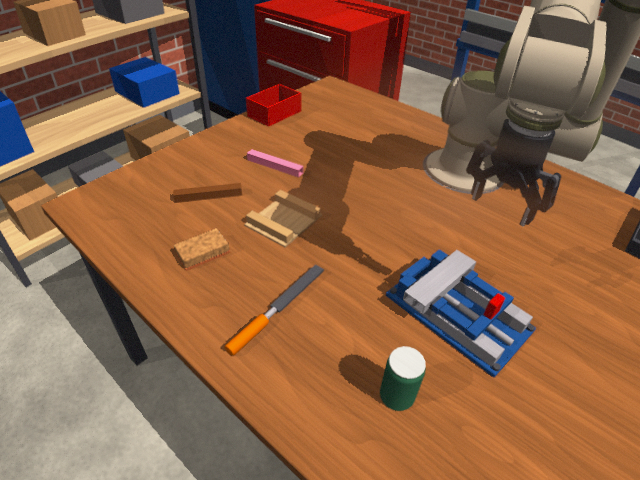

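Run:
```python
from h import *
f=cam("wrist9.npz")
im=cv2.imread("pics/wrist9.png"); cv2.imwrite("pics/w9c.png",cv2.resize(im[55:305,320:490],None,fx=2.4,fy=2.4,interpolation=cv2.INTER_CUBIC))
def loc(uv,z):
    d=back(f,uv,z)-[VICE[0],VICE[1],0]; c,s=np.cos(VICE[2]),np.sin(VICE[2]); return np.c_[c*d[:,0]+s*d[:,1],-s*d[:,0]+c*d[:,1]]
print(loc([(365,67),(434,69),(416,294),(358,293)],.065).round(4).tolist())
print("handle",loc([(223,167),(246,167),(252,215),(229,215)],.098).round(4).tolist())
print("plate",loc([(165,86),(181,261)],.012).round(4).tolist())
```

```text
[[0.0875, 0.0278], [0.0863, -0.0225], [-0.0921, -0.0214], [-0.091, 0.0281]]
handle [[0.0195, 0.128], [0.0195, 0.112], [-0.0149, 0.1094], [-0.0149, 0.126]]
plate [[0.0779, 0.1931], [-0.0814, 0.1949]]
```

View pics/w9c.png

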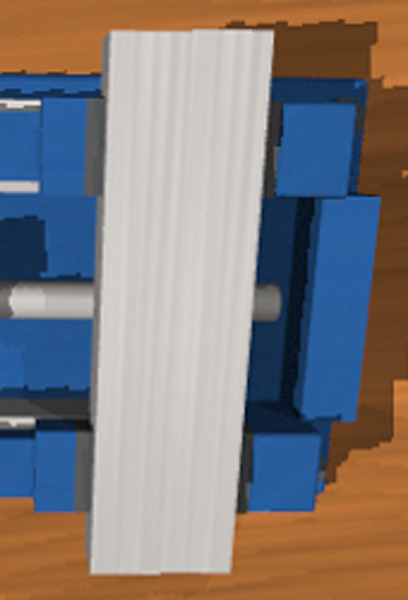

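The pair is exactly 50 mm wide, square to the vice and centred along x to about 2 mm. The handle is at y ≈ 0.119, so the jaw reads about 0.04. The robot is clear of everything, so I hand in.

Run:
```python
from bench import job
print(job.hand_in())
```

```text
the job is handed in; nothing more can be done
None
```

I picked up both steel tubes in one 80 N grasp, set them down as a pair on the vice bed and let go. I then pinched the red handle and slid the jaw shut on them. I handed the job in about 22 s into the 53 s limit; no verdict is reported.

- **Tubes:** In the last wrist picture they lie flush side by side, 50 mm across together. They are within about 0.01 rad of the vice's x axis and about 2 mm off centre along it.
- **Jaw:** It would not move any further when I pressed twice more under a 35 N guard. The handle position puts the joint at about 0.041 by the last picture.
- **Surroundings:** In the last scene picture the file, sanding block, oil tin and look-alikes appear where they started. The gripper was open and clear of everything.

**Small disagreements:**
- The pair measured about 3 mm towards the moving jaw from the vice's centre line, within the 16 mm allowed.
- The gripper's own position while pinching the handle would give a joint of about 0.037, below the 0.0385 required. I put that gap and the 3 mm offset down to calibration and an off-centre pinch. I relied on the firm stop, the measured 50 mm width and the picture's handle reading.
- The first closing push stopped early on its guard at contact, which is why I pressed again.

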